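Load flanged blanks into the roll chute of a bench drill

ROBOT

A 7-joint arm with a two-finger parallel gripper is mounted at the origin on the work surface. World frame = base frame: x ahead of the robot, y to its left, z up, the work surface at z = 0. Lengths are in m, angles in degrees, forces in N, time in s.
With the tool pointing down it reaches from about 0.425 to 0.975 m from the base axis. Payload 16.7 kg.
Tool frame: the origin (TCP) lies at the very end of the fingers, on their centre line; the grasp point (between the pads) lies 19 mm behind it; z points along the fingers, y is the direction in which the jaws open and shut (so a half turn about z gives the same grasp; the last joint's range is limited). The gripper opens to 85 mm and grips with 20 to 120 N. Pads are 22 mm wide; open, the fingers measure 114 mm over their backs; the gripper's body (76 mm by 85 mm) begins 54 mm behind the grasp point. The pads swing forward as they close: fully open they stand 13 mm farther back than shut.
Start: joints at [-74.742, 24.414, 4.234, 92.017, -1.954, 63.644, -3.845], TCP at [0.273, 0.617, 0.231] pointing down, gripper open.
Joint ranges: [-163.25, 163.25], [-28.42, 122.38], [-70.27, 78.77], [12.13, 141.07], [-58.53, 238.53], [9.26, 117.41], [-156.51, 156.51]. Speed limits (degrees/s): [108.29, 108.29, 136.94, 136.94, 172.46, 172.46, 172.46].

INTERFACE

Orientations are given as a 3x3 rotation matrix whose columns are the frame's x, y, z axes.
In Python, from bench import telemetry, eyes, manip gives the robot as it stands. The module is installed in compiled form; this text tells all that it offers.
- The arm moves only by the shell command python3 -m crank 'ROWS' [OPENING] [FORCE]. ROWS is JSON, a list of rows, each an object of numbers: "tx", "ty", "tz": the shift along the tool's x, y, z in mm; "rx", "ry", "rz": the turn, a rotation vector about the tool's x, y, z in units of 8 degrees (1.0 is 8 degrees). In form: [{"tx": .., "ty": .., "tz": .., "rx": .., "ry": .., "rz": ..}, ...]. A call has exactly 8 rows; each row is the pose to reach, as a shift and turn from the pose commanded when the call began, along the tool's axes at that moment; what a row does not reach only later rows make up. A row lasts 1/10 s, in which the tool goes at most 50 mm and 8.59 degrees, less where a joint would pass 70% of its speed; a pose out of reach is approached as far as the arm can. A call with a gripper value outside its range is refused whole. OPENING is the closure, from 0 (fully open) to 1 (shut), set as the call begins (- or left out, the last holds). The fingers move at their own pace and stop on an object; FORCE is the grip in N (left out, the last holds). Time passes only in rows, so rows that repeat a pose let the fingers close, or fill a call up. It gives the time, the measured TCP pose, the force and the opening at its end, in the units of the state.
- telemetry.state(): the state, without advancing time (a new reading comes with each control period).
- eyes.get_image(name): name is "scene" or "top" or "wrist"; returns a dict with "frame" (400x640x3 uint8, red, green, blue), "depth" (400x640 float32, m along the optical axis (not along the pixel's ray), 0 where there is no reading), "fov_y" (degrees; the focal length in pixels is half the picture's height over the tangent of half this angle, whatever the lens; pixels are square), "cx", "cy" (the principal point, pixels), "rvec" (rotation vector, rad) and "tvec" (3), from world to camera coordinates, as OpenCV has them; the wrist camera has in their place "tool_from_camera" (4x4, takes a point from camera to tool coordinates, whose origin is the TCP and whose axes are the flange's). Camera axes: x right, y down, z forward; pixel columns grow to the right and rows downward; lengths in m; the calibration is good to about 2 mm. A picture is of the moment at which its call begins: read the wrist's pose just before it.
- manip.job_done(): hands the job in, once; it reports no verdict.
The state is a dict: "t": time; "joints": joint angles; "qd": joint speeds; "joint_efforts": joint torques, N m; "ee_pos": TCP position; "tool_rot": TCP orientation; "contact_force": force on the tool from outside, world axes, zero at the start; "torque": the same for the moment, N m; "finger_gap": opening from 0.0 (shut) to 1.0 (fully open).
Only numpy, scipy, OpenCV 4.12 (cv2) and the standard library are available. Lean on these libraries where they do the work, as an engineer would, in place of code of your own. Each camera call takes 0.05 s, during which the arm holds its last target. There are 200 camera calls.

TASK

Load the two flanged blanks that lie on the bench into the drill's feed chute, one after the other: set each down across the rails between the flared lips at the top, flange in the groove on the drill's front side (the side away from its column), and let it roll down to queue at the stop under the drill. Set them down rather than dropping them in from a height, and leave the finished bushes in the clear box and everything else on the bench alone.

Things in the scene. Friction and masses are not known exactly. Their poses are not given: they have to be found in the camera images.
- blank_a: Undrilled aluminium flanged blank, 130 g: tube 36 mm diameter, 60 mm long, with a flange 54 mm diameter, 8 mm thick on one end. Origin on the axis at mid-tube; own +x points along the axis to the flange (tube x -30 to 30, flange 30 to 38 mm). Starts lying on the bench on flange rim and tube end: axis rises 8.5 deg to the flange, origin 22 mm up, heading varies widely. Rolls if pushed; grip across the tube.
- blank_b: A second blank, the same as blank_a, with the same axes, lying elsewhere and pointing another way.
- flange_a (a point): The middle of the flange of blank_a, on its axis, 34 mm from the blank's origin.
- flange_b (a point): The middle of the flange of blank_b, on its axis, 34 mm from the blank's origin.
- drill: Small bench drill with an aluminium roll chute fixed to it, one fixed piece. Origin on the bench right under the drill bit; +x level, down the chute; +y to the drill's column, so -y is its front; z up. The chute runs along y = 0 from x = -310 mm to the stop, falling 14 deg towards +x, smooth and slick. Base x -95..95, y -70..220 mm, 50 high; head over it 275 to 440 mm above the bench.
- chute_load (a point): Loading place: on the level of the rails' upper faces, midway between them, 142 mm above the bench, 232 mm up the chute from the stop position. Flared lips on the side plates reach 58 mm up and down the chute from here, tops 30 mm above the rails. A blank set on the rails here has its axis level and across, its origin 17.5 mm higher and 4 mm further along the drill's +x; it rolls off once let go.
- chute_groove (a point): Point over the groove beside chute_load, level with the rails' upper faces: where the middle of the flange goes. Groove: drill y -45 to -23 mm, 14 mm deep. Rails: y -23 to -16 and 16 to 37 mm, fingertips fit between (32 mm). Side plates at y -45 and 37 mm, 16 mm above the rails: 7 mm play each way for a blank with its flange here, drawn in to 4 mm lower down. Turned end for end, its flange rides on the other rail.
- chute_top (a point): Upper open end of the chute, midway between the rails on the level of their upper faces, 162 mm above the bench.
- chute_stop (a point): Where the origin of the first blank comes to rest against the orange stop block, under the drill bit, 103 mm above the bench. The second blank queues against the first, flange to flange, its origin 52 mm further up the chute (drill -x) and 13 mm higher.
- finished_0: Finished flanged bush (same shape with a 5.6 mm cross hole), standing on its flange in the clear box, 71 mm high; leave it. Origin 41 mm above the bench.
- finished_1: Second finished bush in the clear box; leave it.
- oil_bottle: White oil bottle, 42 mm in diameter, 115 mm tall, origin at its foot; leave it.
- spanner: Flat steel spanner, 170 mm, lying, origin at its middle; leave it.
- chip_brush: Chip brush, 190 mm, lying, origin at its middle; leave it.
- calipers: Calipers, 210 mm, lying, origin at the middle of the beam; leave them.
- collet_nut: Black collet nut, 37 mm in diameter, 22 mm high, origin at its foot; leave it.
Things that resemble listed ones, but are neither listed nor needed, are in the scene too. Leave any turquoise look-alike of the blank_a alone.

How it is judged:
By the outcome, as a careful person would: the job done as asked, in the order asked, and still so for the second after the job is handed in, with the robot touching nothing.
It also fails if it takes over 61 s, if anything falls off the work surface, if the arm or the gripper's body presses on something with over 40 N, if the wrist force passes 120 N, or if a joint passes its speed limit or range.

## Working session

There is one attempt and no reset: what is moved stays moved. The work goes in short steps, Python scripts to look and compute and a shell command to move; the robot and the scene stay as the last step left them, time stands still between calls to the robot, and variables do not carry over. Pictures are saved under pics/ and viewed, about 8 in all and at most 12, crops included, and the job is handed in when it is done.

```bash
mkdir -p pics
cat > h.py <<'E'
import numpy as np, cv2
from bench import telemetry, eyes, manip
def grab(n,save=None):
    s=telemetry.state(); im=eyes.get_image(n)
    f=200/np.tan(np.radians(im["fov_y"]/2)); im["f"]=f
    if "rvec" in im:
        R=cv2.Rodrigues(np.array(im["rvec"],float))[0]; t=np.array(im["tvec"],float).ravel()
        im["Rwc"]=R.T; im["o"]=-R.T@t
    else:
        T=np.array(im["tool_from_camera"]); W=np.eye(4); W[:3,:3]=s["tool_rot"]; W[:3,3]=s["ee_pos"]; M=W@T
        im["Rwc"]=M[:3,:3]; im["o"]=M[:3,3]
    if save: cv2.imwrite(save,im["frame"][:,:,::-1])
    return im
def cloud(im):
    v,u=np.mgrid[0:400,0:640]; d=im["depth"]
    c=np.stack([(u-im["cx"])/im["f"]*d,(v-im["cy"])/im["f"]*d,d],-1)
    return c@im["Rwc"].T+im["o"]
def proj(im,p):
    c=(np.atleast_2d(p)-im["o"])@im["Rwc"]
    return c[:,:2]/c[:,2:]*im["f"]+[im["cx"],im["cy"]]
E
python3 - <<'E'
from h import *
import pickle
for n in("top","scene"):
    im=grab(n,f"pics/{n}0.png"); pickle.dump(im,open(n+"0.pkl","wb")); print(n,im["o"],im["Rwc"].round(2).tolist(),im["f"])
s=telemetry.state(); print(s)
E
```

```text
top [ 0.36047371 -0.07398151  1.6052071 ] [[0.02, -0.99, 0.1], [-1.0, -0.02, 0.0], [0.0, -0.1, -0.99]] 451.45573745183185
scene [ 1.25341729 -0.74979712  1.09730681] [[0.68, 0.51, -0.54], [0.74, -0.48, 0.47], [-0.02, -0.71, -0.7]] 504.23839464050286
{'t': 0.1, 'joints': array([-74.74309862,  24.44522966,   4.23194988,  92.04974903,
        -1.95478279,  63.64689728,  -3.84517168]), 'qd': array([ 0.04579795, -0.1008508 ,  0.07760315,  0.02051132,  0.01881875,
       -0.02662917,  0.00431638]), 'joint_efforts': array([ 8.52055644e-03, -9.51528955e+01,  3.77251133e+00, -4.64403856e+01,
        1.98764034e-02,  6.50878792e-03,  7.96421523e-05]), 'ee_pos': array([0.27250168, 0.61711268, 0.2306816 ]), 'tool_rot': array([[-9.14776529e-01,  4.03960049e-01, -4.24763511e-04],
       [ 4.03960266e-01,  9.14775821e-01, -1.14018796e-03],
       [-7.20269926e-05, -1.21460476e-03, -9.99999260e-01]]), 'contact_force': array([ 0.09655919, -0.5739311 ,  0.13892659]), 'torque': array([0.00953723, 0.03466836, 0.04224951]), 'finger_gap': 1.0010631280435232}
```

View pics/top0.png

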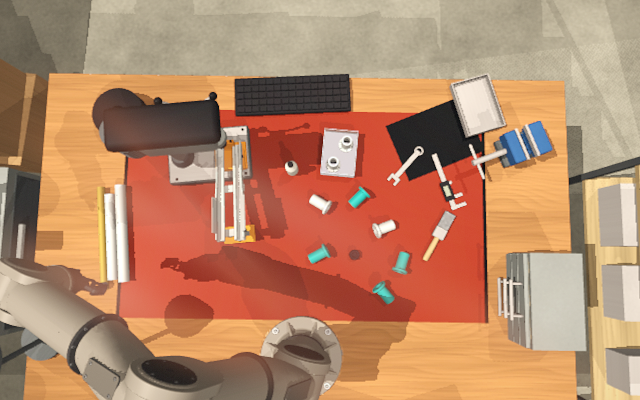

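View pics/scene0.png

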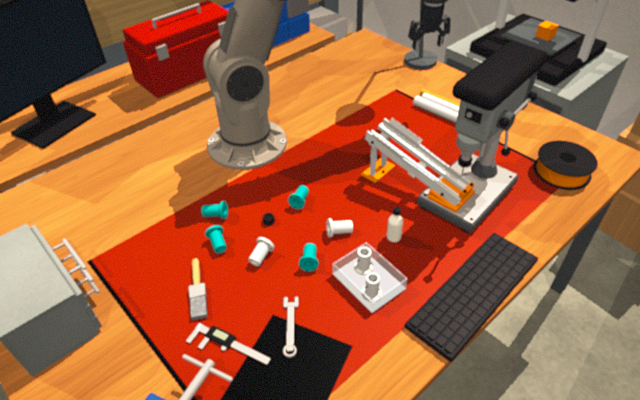

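The top view shows two white/aluminium blanks at (320,203) and (384,229). The four turquoise look-alikes are at (358,198), (319,254), (401,262) and (384,293), and I'll leave them alone. The chute runs from (235,238) up to (235,150), with the column on its left. Next I'll enlarge this area and measure it.

Run:
```python
from h import *
import pickle
im=pickle.load(open("top0.pkl","rb")); P=cloud(im)
a=im["frame"][120:255,195:275,::-1]; b=im["frame"][180:255,300:410,::-1]
A=cv2.resize(a,None,fx=4.4,fy=4.4,interpolation=cv2.INTER_CUBIC); B=cv2.resize(b,None,fx=3.8,fy=3.8,interpolation=cv2.INTER_CUBIC)
o=np.zeros((600,800,3),np.uint8); o[:A.shape[0],:A.shape[1]]=A; o[:B.shape[0],360:360+B.shape[1]]=B; cv2.imwrite("pics/crop1.png",o)
# blanks: bright, low saturation, 8..60mm high
hsv=cv2.cvtColor(im["frame"],cv2.COLOR_RGB2HSV)
m=((hsv[...,1]<70)&(P[...,2]>.006)&(P[...,2]<.07)).astype(np.uint8)
for (u,v) in((320,203),(384,229)):
    w=np.zeros_like(m); w[v-18:v+19,u-18:u+19]=1
    q=P[(m&w)>0]; print(len(q),q.min(0).round(3),q.max(0).round(3))
    top=q; c=top[:,:2].mean(0); U,S,V=np.linalg.svd(top[:,:2]-c); d=V[0]; e=(top[:,:2]-c)@d; f=(top[:,:2]-c)@V[1]
    print(c.round(4),d.round(3),np.degrees(np.arctan2(d[1],d[0])).round(1))
    for k in np.arange(-.045,.046,.01):
        s=abs(e-k)<.005
        if s.sum()>3: print(round(k,3),s.sum(),"w",np.ptp(f[s]).round(4),"mid",((f[s].max()+f[s].min())/2).round(4),"zmax",top[s,2].max().round(4))
# chute points
for v in range(130,246,6): print(v,[(u,*P[v,u].round(3)) for u in (218,227,235,240,245)] if v%12==10 else "")
```

```text
217 [ 0.495 -0.09   0.008] [ 0.56  -0.015  0.059]
[ 0.5294 -0.0539] [-0.502 -0.865] -120.2
-0.035 24 w 0.0339 mid 0.001 zmax 0.0436
-0.025 27 w 0.0334 mid 0.001 zmax 0.0403
-0.015 27 w 0.0326 mid 0.0002 zmax 0.0456
-0.005 28 w 0.0364 mid 0.0027 zmax 0.0453
0.005 27 w 0.0318 mid 0.0005 zmax 0.0491
0.015 28 w 0.0325 mid 0.0002 zmax 0.0517
0.025 47 w 0.0505 mid 0.0001 zmax 0.0594
0.035 9 w 0.0334 mid 0.0009 zmax 0.0226
232 [ 0.415 -0.315  0.007] [ 0.476 -0.239  0.057]
[ 0.4469 -0.2746] [-0.395  0.919] 113.2
-0.035 26 w 0.0345 mid 0.0003 zmax 0.0412
-0.025 29 w 0.0344 mid -0.0004 zmax 0.0419
-0.015 28 w 0.0342 mid 0.0005 zmax 0.0435
-0.005 26 w 0.0343 mid -0.0002 zmax 0.0428
0.005 29 w 0.0342 mid 0.0006 zmax 0.0461
0.015 28 w 0.0371 mid -0.0002 zmax 0.0529
0.025 54 w 0.0494 mid 0.0009 zmax 0.0567
0.035 10 w 0.0298 mid -0.002 zmax 0.0263
130 [(218, np.float64(0.679), np.float64(0.216), np.float64(0.43)), (227, np.float64(0.782), np.float64(0.277), np.float64(0.051)), (235, np.float64(0.782), np.float64(0.248), np.float64(0.054)), (240, np.float64(0.784), np.float64(0.232), np.float64(0.04
[... 2330 characters left out ...]
np.float64(0.213), np.float64(-0.002))]
220 
226 [(218, np.float64(0.438), np.float64(0.271), np.float64(0.153)), (227, np.float64(0.447), np.float64(0.276), np.float64(-0.004)), (235, np.float64(0.439), np.float64(0.216), np.float64(0.153)), (240, np.float64(0.44), np.float64(0.203), np.float64(0.138)), (245, np.float64(0.447), np.float64(0.21), np.float64(0.008))]
232 
238 [(218, np.float64(0.399), np.float64(0.266), np.float64(0.167)), (227, np.float64(0.404), np.float64(0.272), np.float64(0.009)), (235, np.float64(0.401), np.float64(0.215), np.float64(0.153)), (240, np.float64(0.401), np.float64(0.2), np.float64(0.148)), (245, np.float64(0.405), np.float64(0.208), np.float64(0.013))]
244
```

View pics/crop1.png

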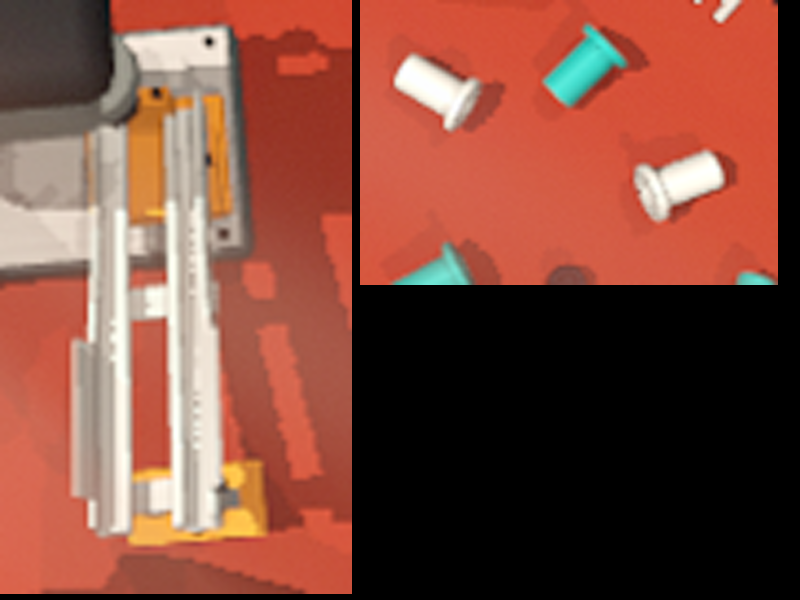

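The crop confirms it: both white blanks have flanges pointing roughly towards the robot, with headings of about -120° and 113°. Next I'll fit the chute frame to the top-view depth and work out the moves.

```bash
cat >> h.py <<'E'
from scipy.optimize import minimize
from scipy.spatial.transform import Rotation as Ro
T14=np.tan(np.radians(14))
def fitdrill(Q,g):
    """Q points; g=(x,y,yawdeg) of drill origin"""
    def res(p):
        c,s=np.cos(np.radians(p[2])),np.sin(np.radians(p[2])); d=Q[:,:2]-p[:2]
        x=d[:,0]*c+d[:,1]*s; y=-d[:,0]*s+d[:,1]*c
        k=(x>-310)&(x<-.1)
        h=Q[:,2]-(.142-(x+.229)*T14)
        def seg(y0,y1,h0): return np.hypot(np.maximum(np.maximum(y0-y,y-y1),0),h-h0)
        D=np.min([seg(-.023,-.016,0),seg(.016,.037,0),seg(-.045,-.023,-.014),
          np.hypot(y+.045,np.maximum(h-.016,0)+np.maximum(-.014-h,0)),np.hypot(y-.037,np.maximum(h-.016,0)+np.maximum(-.014-h,0))],0)
        ov=np.maximum(-.312-x,0)
        return D,ov
    def cost(p):
        D,ov=res(p); return np.mean(np.minimum(D,.012)**2)*1e6+np.mean(np.minimum(ov,.02)**2)*1e6*5
    best=min((minimize(cost,[g[0]+a,g[1]+b,g[2]],method="Nelder-Mead",options=dict(initial_simplex=[[g[0]+a,g[1]+b,g[2]],[g[0]+a+.01,g[1]+b,g[2]],[g[0]+a,g[1]+b+.01,g[2]],[g[0]+a,g[1]+b,g[2]+2]])) for a in(-.01,0,.01) for b in(-.012,0,.012)),key=lambda r:r.fun)
    return best.x,best.fun
def go(pos,yaw,tilt=0.,off=None):
    """print shift/turn to TCP pos, tool x horizontal heading yaw, tilt deg: tool x pitched down by tilt"""
    s=telemetry.state(); R0=np.array(s["tool_rot"]); y=np.radians(yaw)
    x=np.array([np.cos(y),np.sin(y),0]); z=np.array([0,0,-1.]); R=np.stack([x,np.cross(z,x),z],1)@Ro.from_euler("y",tilt,degrees=True).as_matrix()
    d=R0.T@(np.array(pos)-s["ee_pos"])*1e3; r=Ro.from_matrix(R0.T@R).as_rotvec(degrees=True)/8
    print("t",round(s["t"],2),"shift",d.round(1),"turn",r.round(2),"| need rows",round(max(np.linalg.norm(d)/50,np.linalg.norm(r)*8/8.59),1)); return R
E
python3 - <<'E'
from h import *
import pickle
im=pickle.load(open("top0.pkl","rb")); P=cloud(im)
Q=P[140:246,205:252].reshape(-1,3); Q=Q[(Q[:,2]>.075)&(Q[:,2]<.2)&(Q[:,0]<.64)]
p,f=fitdrill(Q,(.69,.255,5)); print(len(Q),p.round(4),f)
c,s=np.cos(np.radians(p[2])),np.sin(np.radians(p[2])); print("load",p[:2]-.229*np.array([c,s]), "topx",Q[:,0].min())
go((.46,.25,.42),p[2]+90)
for y in(0,30,-30,90):
  pass
T=np.array(grab("wrist")["tool_from_camera"]); print(T.round(3))
E
```

```text
1753 [0.7017 0.2651 5.8623] 36.257590793583596
load [0.47393922 0.24168981] topx 0.3869967161706393
t 0.1 shift [-319.8 -260.3 -189. ] turn [-0.01  0.01  7.54] | need rows 9.1
[[ 0.    -0.96  -0.281  0.071]
 [ 1.     0.    -0.    -0.   ]
 [ 0.    -0.281  0.96  -0.142]
 [ 0.     0.     0.     1.   ]]
```

```bash
python3 -m crank '[{"tx":-30,"ty":-20,"tz":-50,"rz":1},{"tx":-60,"ty":-50,"tz":-80,"rz":2},{"tx":-100,"ty":-80,"tz":-100,"rz":3},{"tx":-140,"ty":-110,"tz":-120,"rz":4},{"tx":-180,"ty":-140,"tz":-140,"rz":5},{"tx":-220,"ty":-170,"tz":-160,"rz":6},{"tx":-255,"ty":-205,"tz":-180,"rz":7},{"tx":-290,"ty":-235,"tz":-189,"rz":7.5}]' 0
python3 -m crank '[{"tx":-15,"ty":-22,"tz":0},{"tx":-15,"ty":-22,"tz":0},{"tx":-15,"ty":-22,"tz":0},{"tx":-15,"ty":-22,"tz":0},{"tx":-15,"ty":-22,"tz":0},{"tx":-15,"ty":-22,"tz":0},{"tx":-15,"ty":-22,"tz":0},{"tx":-15,"ty":-22,"tz":0}]'
python3 - <<'E'
from h import *
import pickle
im=grab("wrist"); pickle.dump(im,open("w1.pkl","wb")); P=cloud(im)
s=telemetry.state(); print(s["ee_pos"],s["t"],s["joints"].round(1))
Q=P.reshape(-1,3); Q=Q[(Q[:,2]>.085)&(Q[:,2]<.2)&(Q[:,0]<.62)&(Q[:,0]>.37)&(Q[:,1]>.17)&(Q[:,1]<.32)]
p,f=fitdrill(Q,(.70,.263,5.8)); print(len(Q),p.round(4),f)
yw=np.radians(p[2]); D=lambda x,y,z:np.array([p[0]+x*np.cos(yw)-y*np.sin(yw),p[1]+x*np.sin(yw)+y*np.cos(yw),z])
print("load",D(-.229,0,.142))
o=im["frame"][:,:,::-1].copy()
for x in(-.31,-.287,-.229,-.171,-.1):
  for y,h in((-.045,.016),(-.023,0),(-.016,0),(.016,0),(.037,.016)):
    u=proj(im,D(x,y,.142-(x+.229)*T14+h))[0]; cv2.circle(o,(int(u[0]),int(u[1])),2,(0,0,255),-1)
cv2.imwrite("pics/w1.png",o)
E
```

```text
[0.27254529 0.61725102 0.23086772] 0.2 [-74.7  24.4   4.2  92.   -2.   63.6  -3.8]
0 [0.69  0.251 5.8  ] nan
load [0.46217232 0.22785811 0.142     ]invalid input
invalid input
  return _methods._mean(a, axis=axis, dtype=dtype,
  ret = ret.dtype.type(ret / rcount)
```

View pics/w1.png

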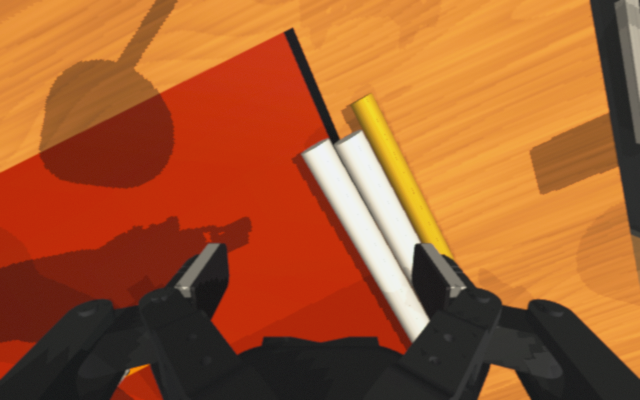

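The move was refused, apparently because every row needs all six keys, so this picture only shows the bench and some tubes at (380,230). I'll retry with complete rows.

```bash
python3 -m crank '[{"tx":-30,"ty":-20,"tz":-40,"rx":0,"ry":0,"rz":1},{"tx":-60,"ty":-50,"tz":-60,"rx":0,"ry":0,"rz":2},{"tx":-100,"ty":-80,"tz":-80,"rx":0,"ry":0,"rz":3},{"tx":-140,"ty":-110,"tz":-110,"rx":0,"ry":0,"rz":4},{"tx":-180,"ty":-140,"tz":-140,"rx":0,"ry":0,"rz":5},{"tx":-220,"ty":-170,"tz":-160,"rx":0,"ry":0,"rz":6},{"tx":-255,"ty":-200,"tz":-180,"rx":0,"ry":0,"rz":7},{"tx":-290,"ty":-230,"tz":-189,"rx":0,"ry":0,"rz":7.5}]' 0
```

```text
t: 1.0
ee_pos: [0.4367, 0.3068, 0.4161]
tool_rot: [[-0.102, 0.995, 0.001], [0.995, 0.102, 0.001], [0.001, 0.001, -1.0]]
contact_force: [0.9, 0.1, 0.2]
finger_gap: 0.999
```

```bash
python3 -m crank '[{"tx":-30,"ty":30,"tz":0,"rx":0,"ry":0,"rz":0},{"tx":-50,"ty":50,"tz":0,"rx":0,"ry":0,"rz":0},{"tx":-50,"ty":50,"tz":0,"rx":0,"ry":0,"rz":0},{"tx":-50,"ty":50,"tz":0,"rx":0,"ry":0,"rz":0},{"tx":-50,"ty":50,"tz":0,"rx":0,"ry":0,"rz":0},{"tx":-50,"ty":50,"tz":0,"rx":0,"ry":0,"rz":0},{"tx":-50,"ty":50,"tz":0,"rx":0,"ry":0,"rz":0},{"tx":-50,"ty":50,"tz":0,"rx":0,"ry":0,"rz":0}]'
python3 - <<'E'
from h import *
import pickle
im=grab("wrist"); pickle.dump(im,open("w1.pkl","wb")); P=cloud(im)
s=telemetry.state(); print(s["ee_pos"],s["t"],s["joints"].round(1))
Q=P.reshape(-1,3); Q=Q[(Q[:,2]>.085)&(Q[:,2]<.2)&(Q[:,0]<.62)&(Q[:,0]>.37)&(Q[:,1]>.17)&(Q[:,1]<.32)]
p,f=fitdrill(Q,(.70,.263,5.8)); print(len(Q),p.round(4),f,Q[:,0].min())
yw=np.radians(p[2]); D=lambda x,y,z:np.array([p[0]+x*np.cos(yw)-y*np.sin(yw),p[1]+x*np.sin(yw)+y*np.cos(yw),z])
print("load",D(-.229,0,.142))
o=im["frame"][:,:,::-1].copy()
for x in(-.31,-.287,-.229,-.171,-.1):
  for y,h in((-.045,.016),(-.023,0),(-.016,0),(.016,0),(.037,.016)):
    u=proj(im,D(x,y,.142-(x+.229)*T14+h))[0]; cv2.circle(o,(int(u[0]),int(u[1])),2,(0,0,255),-1)
cv2.imwrite("pics/w2.png",o)
E
```

```text
t: 1.8
ee_pos: [0.4908, 0.2644, 0.4147]
tool_rot: [[-0.108, 0.994, -0.0], [0.994, 0.108, 0.0], [0.0, -0.0, -1.0]]
contact_force: [0.8, 0.3, -0.1]
finger_gap: 1.0
[0.49090425 0.26430278 0.41465341] 1.85 [-58.1   6.6  26.   93.7  -2.9  80.4 -25.5]
9164 [0.7044 0.2633 6.345 ] 30.642501629980785 0.39088700981192914
load [0.47678052 0.23803468 0.142     ]
```

View pics/w2.png

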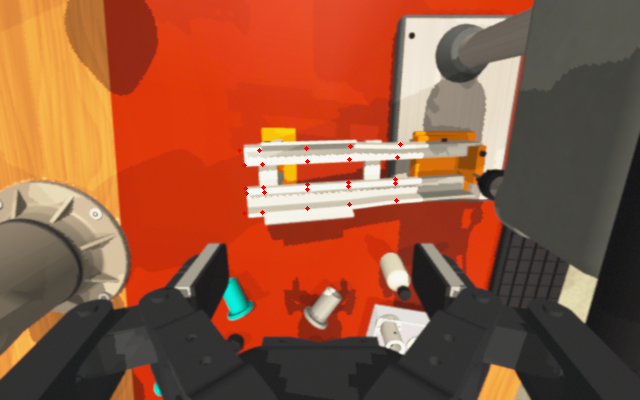

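The wrist picture shows the chute with the fitted model points (red) lying on its plates and rails. The lips run from u=262 to 350, as expected. That puts the load point near (0.477, 0.238), with yaw about 6.3°. Next I'll go above the first blank.

Run:
```python
from h import *
go((.53,-.054,.24),60)
```

```text
t 1.85 shift [-320.7    4.5  174.6] turn [-0.   -0.    4.53] | need rows 7.3
```

```bash
python3 -m crank '[{"tx":-30,"ty":0,"tz":10,"rx":0,"ry":0,"rz":0.6},{"tx":-75,"ty":0,"tz":20,"rx":0,"ry":0,"rz":1.2},{"tx":-120,"ty":0,"tz":40,"rx":0,"ry":0,"rz":1.8},{"tx":-165,"ty":0,"tz":60,"rx":0,"ry":0,"rz":2.4},{"tx":-210,"ty":0,"tz":80,"rx":0,"ry":0,"rz":3},{"tx":-250,"ty":0,"tz":110,"rx":0,"ry":0,"rz":3.6},{"tx":-290,"ty":2,"tz":140,"rx":0,"ry":0,"rz":4.2},{"tx":-320,"ty":4,"tz":170,"rx":0,"ry":0,"rz":4.5}]'
cat >> h.py <<'E'
def blank(im,c0,rad=.06):
    P=cloud(im); hsv=cv2.cvtColor(im["frame"],cv2.COLOR_RGB2HSV)
    m=((hsv[...,1]<80)&(P[...,2]>.004)&(P[...,2]<.065)&(np.hypot(P[...,0]-c0[0],P[...,1]-c0[1])<rad)).astype(np.uint8)
    n,l,st,_=cv2.connectedComponentsWithStats(m); k=1+np.argmax(st[1:,4]); return P[l==k]
def fitblank(Q,c0,h0):
    """fit tube+flange surface: returns origin xy, heading (to flange)"""
    t=np.radians(8.5)
    def cost(p):
        h=np.radians(p[2]*100); a=np.array([np.cos(h)*np.cos(t),np.sin(h)*np.cos(t),np.sin(t)])
        d=Q-[p[0],p[1],.022]; x=d@a; r=np.linalg.norm(d-np.outer(x,a),axis=1)
        tube=np.hypot(r-.018,np.maximum(np.maximum(-.03-x,x-.03),0)); rim=np.hypot(r-.027,np.maximum(np.maximum(.03-x,x-.038),0))
        f1=np.hypot(x-.03,np.maximum(np.maximum(.018-r,r-.027),0)); f2=np.hypot(x-.038,np.maximum(r-.027,0)); f3=np.hypot(x+.03,np.maximum(r-.018,0))
        return np.mean(np.minimum(np.min([tube,rim,f1,f2,f3],0),.01)**2)*1e6
    b=min((minimize(cost,[c0[0]+i,c0[1]+j,h0/100],method="Nelder-Mead",options=dict(initial_simplex=[[c0[0]+i,c0[1]+j,h0/100],[c0[0]+i+.01,c0[1]+j,h0/100],[c0[0]+i,c0[1]+j+.01,h0/100],[c0[0]+i,c0[1]+j,h0/100+.08]])) for i in(-.01,.01) for j in(-.01,.01)),key=lambda r:r.fun)
    return np.array([b.x[0],b.x[1],b.x[2]*100]),b.fun
E
python3 - <<'E'
from h import *
im=grab("wrist","pics/w3.png"); Q=blank(im,(.529,-.054)); print(len(Q),Q.min(0),Q.max(0))
p,f=fitblank(Q,Q[:,:2].mean(0),-120); print(p.round(4),f)
print(proj(im,[p[0],p[1],.022]))
y=p[2]+180; h=np.radians(p[2])
go((p[0],p[1],.024-.0188),y,8.5)   # tool x opposite flange -> pitched down
E
```

```text
t: 2.65
ee_pos: [0.5295, -0.0561, 0.2441]
tool_rot: [[0.501, 0.865, 0.001], [0.865, -0.501, 0.0], [0.001, 0.001, -1.0]]
contact_force: [0.3, 1.2, 0.6]
finger_gap: 1.0
1815 [ 0.49821616 -0.09563691  0.01321881] [ 0.56461637 -0.02015303  0.05433844]
[ 5.355000e-01 -5.330000e-02 -1.203392e+02] 0.42189285515569935
[[322.65296162 158.51100408]]
t 2.7 shift [ 10.5   3.7 234.7] turn [-0.01  1.09 -0.  ] | need rows 4.7
```

View pics/w3.png

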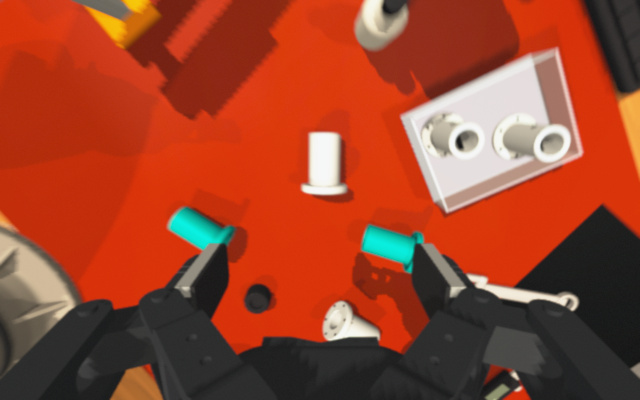

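The wrist view shows blank_a at (323,160) with its flange down at (323,188). The tilt sign has to be negative, because tool x runs to the lower tube end. Descending now.

```bash
python3 -m crank '[{"tx":4,"ty":2,"tz":40,"rx":0,"ry":-0.5,"rz":0},{"tx":7.7,"ty":3.7,"tz":80,"rx":0,"ry":-1.06,"rz":0},{"tx":7.7,"ty":3.7,"tz":120,"rx":0,"ry":-1.06,"rz":0},{"tx":7.7,"ty":3.7,"tz":155,"rx":0,"ry":-1.06,"rz":0},{"tx":7.7,"ty":3.7,"tz":185,"rx":0,"ry":-1.06,"rz":0},{"tx":7.7,"ty":3.7,"tz":210,"rx":0,"ry":-1.06,"rz":0},{"tx":7.7,"ty":3.7,"tz":225,"rx":0,"ry":-1.06,"rz":0},{"tx":7.7,"ty":3.7,"tz":234,"rx":0,"ry":-1.06,"rz":0}]'
python3 - <<'E'
from h import *
go((.5355-.5*.0028,-.0533-.0028*.86,.0049),59.7,-8.5)
E
```

```text
t: 3.5
ee_pos: [0.5363, -0.0488, 0.0097]
tool_rot: [[0.492, 0.868, -0.074], [0.858, -0.497, -0.128], [-0.148, -0.001, -0.989]]
contact_force: [-0.0, 0.8, -0.4]
finger_gap: 0.998
t 3.5 shift [-6.3  1.5  5.8] turn [0.   0.   0.06] | need rows 0.2
```

```bash
python3 -m crank '[{"tx":-6,"ty":1.5,"tz":0,"rx":0,"ry":0,"rz":0.06},{"tx":-6,"ty":1.5,"tz":0,"rx":0,"ry":0,"rz":0.06},{"tx":-6,"ty":1.5,"tz":0,"rx":0,"ry":0,"rz":0.06},{"tx":-6,"ty":1.5,"tz":0,"rx":0,"ry":0,"rz":0.06},{"tx":-6,"ty":1.5,"tz":0,"rx":0,"ry":0,"rz":0.06},{"tx":-6,"ty":1.5,"tz":0,"rx":0,"ry":0,"rz":0.06},{"tx":-6,"ty":1.5,"tz":0,"rx":0,"ry":0,"rz":0.06},{"tx":-6,"ty":1.5,"tz":0,"rx":0,"ry":0,"rz":0.06}]'
python3 - <<'E'
from h import *
go((.5355-.5*.0028,-.0533-.0028*.86,.0049),59.7,-8.5)
E
```

```text
t: 4.3
ee_pos: [0.5349, -0.0547, 0.0116]
tool_rot: [[0.499, 0.863, -0.073], [0.854, -0.505, -0.128], [-0.147, 0.001, -0.989]]
contact_force: [0.4, 0.6, -0.6]
finger_gap: 1.001
t 4.3 shift [-0.3 -0.2  6.8] turn [ 0.01 -0.   -0.  ] | need rows 0.1
```

```bash
python3 -m crank '[{"tx":0,"ty":0,"tz":3,"rx":0,"ry":0,"rz":0},{"tx":0,"ty":0,"tz":6.5,"rx":0,"ry":0,"rz":0},{"tx":0,"ty":0,"tz":6.5,"rx":0,"ry":0,"rz":0},{"tx":0,"ty":0,"tz":6.5,"rx":0,"ry":0,"rz":0},{"tx":0,"ty":0,"tz":6.5,"rx":0,"ry":0,"rz":0},{"tx":0,"ty":0,"tz":6.5,"rx":0,"ry":0,"rz":0},{"tx":0,"ty":0,"tz":6.5,"rx":0,"ry":0,"rz":0},{"tx":0,"ty":0,"tz":6.5,"rx":0,"ry":0,"rz":0}]' 0
python3 -m crank '[{"tx":0,"ty":0,"tz":0,"rx":0,"ry":0,"rz":0},{"tx":0,"ty":0,"tz":0,"rx":0,"ry":0,"rz":0},{"tx":0,"ty":0,"tz":0,"rx":0,"ry":0,"rz":0},{"tx":0,"ty":0,"tz":0,"rx":0,"ry":0,"rz":0},{"tx":0,"ty":0,"tz":0,"rx":0,"ry":0,"rz":0},{"tx":0,"ty":0,"tz":0,"rx":0,"ry":0,"rz":0},{"tx":0,"ty":0,"tz":0,"rx":0,"ry":0,"rz":0},{"tx":0,"ty":0,"tz":0,"rx":0,"ry":0,"rz":0}]' 1 60
```

```text
t: 5.1
ee_pos: [0.5344, -0.0555, 0.0051]
tool_rot: [[0.499, 0.863, -0.073], [0.854, -0.504, -0.128], [-0.147, 0.001, -0.989]]
contact_force: [-0.7, -0.1, -0.7]
finger_gap: 0.999
t: 5.9
ee_pos: [0.5345, -0.0556, 0.0052]
tool_rot: [[0.499, 0.863, -0.073], [0.854, -0.505, -0.128], [-0.147, 0.001, -0.989]]
contact_force: [-1.1, 0.9, 7.0]
finger_gap: 0.4
```

```bash
python3 -m crank '[{"tx":0,"ty":0,"tz":-10,"rx":0,"ry":0,"rz":0},{"tx":0,"ty":0,"tz":-35,"rx":0,"ry":0,"rz":0},{"tx":0,"ty":0,"tz":-70,"rx":0,"ry":0.1,"rz":0},{"tx":0,"ty":0,"tz":-110,"rx":0,"ry":0.3,"rz":0},{"tx":0,"ty":0,"tz":-150,"rx":0,"ry":0.6,"rz":0},{"tx":0,"ty":0,"tz":-190,"rx":0,"ry":0.9,"rz":0},{"tx":0,"ty":0,"tz":-225,"rx":0,"ry":1.06,"rz":0},{"tx":0,"ty":0,"tz":-240,"rx":0,"ry":1.06,"rz":0}]'
python3 - <<'E'
from h import *
go((.4808,.2384,.25),96.3)
E
```

```text
t: 6.7
ee_pos: [0.5527, -0.0255, 0.2463]
tool_rot: [[0.506, 0.863, 0.005], [0.863, -0.506, 0.002], [0.004, 0.004, -1.0]]
contact_force: [-0.3, 0.3, -2.1]
finger_gap: 0.404
t 6.7 shift [ 191.3 -195.5   -3.7] turn [ 0.04 -0.02 -4.58] | need rows 5.5
```

```bash
python3 -m crank '[{"tx":15,"ty":-15,"tz":0,"rx":0,"ry":0,"rz":-0.4},{"tx":45,"ty":-45,"tz":0,"rx":0,"ry":0,"rz":-1.1},{"tx":75,"ty":-78,"tz":0,"rx":0,"ry":0,"rz":-1.9},{"tx":107,"ty":-111,"tz":0,"rx":0,"ry":0,"rz":-2.7},{"tx":140,"ty":-144,"tz":0,"rx":0,"ry":0,"rz":-3.5},{"tx":168,"ty":-171,"tz":0,"rx":0,"ry":0,"rz":-4.1},{"tx":185,"ty":-189,"tz":-2,"rx":0,"ry":0,"rz":-4.4},{"tx":191,"ty":-195.5,"tz":-4,"rx":0.04,"ry":-0.02,"rz":-4.58}]'
python3 -m crank '[{"tx":0,"ty":0,"tz":0,"rx":0,"ry":0,"rz":0},{"tx":0,"ty":0,"tz":0,"rx":0,"ry":0,"rz":0},{"tx":0,"ty":0,"tz":0,"rx":0,"ry":0,"rz":0},{"tx":0,"ty":0,"tz":0,"rx":0,"ry":0,"rz":0},{"tx":0,"ty":0,"tz":0,"rx":0,"ry":0,"rz":0},{"tx":0,"ty":0,"tz":0,"rx":0,"ry":0,"rz":0},{"tx":0,"ty":0,"tz":0,"rx":0,"ry":0,"rz":0},{"tx":0,"ty":0,"tz":0,"rx":0,"ry":0,"rz":0}]'
python3 - <<'E'
from h import *
import pickle
im=grab("wrist"); P=cloud(im)
go((.4808,.2384,.142),96.3)
s=telemetry.state()
Q=P.reshape(-1,3); Q=Q[(Q[:,2]>.085)&(Q[:,2]<.175)&(Q[:,0]<.62)&(Q[:,0]>.37)&(Q[:,1]>.17)&(Q[:,1]<.32)]
p,f=fitdrill(Q,(.704,.263,6)); print(len(Q),p.round(4),f,Q[:,0].min())
yw=np.radians(p[2]); D=lambda x,y,z:np.array([p[0]+x*np.cos(yw)-y*np.sin(yw),p[1]+x*np.sin(yw)+y*np.cos(yw),z])
print("place",D(-.225,0,.142))
p=(.7044,.2633,6.345);yw=np.radians(p[2])
o=im["frame"][:,:,::-1].copy()
for x in(-.31,-.287,-.229,-.171,-.1):
  for y,h in((-.045,.016),(-.023,0),(-.016,0),(.016,0),(.037,.016)):
    u=proj(im,D(x,y,.142-(x+.229)*T14+h))[0]; cv2.circle(o,(int(u[0]),int(u[1])),2,(0,0,255),-1)
# held blank in tool coords
H=(P-s["ee_pos"])@s["tool_rot"]; m=(abs(H[...,0])<.06)&(abs(H[...,1])<.03)&(H[...,2]>-.05)&(H[...,2]<.012)
m&=(np.arange(400)[:,None]<330)
q=H[m]; print("held",len(q),q.min(0).round(4),q.max(0).round(4))
for k in np.arange(-.05,.045,.01):
  w=q[abs(q[:,0]-k)<.005]
  if len(w)>5: print(round(k,3),len(w),"y",w[:,1].min().round(4),w[:,1].max().round(4),"ztop",w[:,2].min().round(4))
cv2.imwrite("pics/w4.png",o)
E
```

```text
t: 7.5
ee_pos: [0.478, 0.2413, 0.246]
tool_rot: [[-0.116, 0.993, -0.006], [0.993, 0.116, -0.003], [-0.002, -0.006, -1.0]]
contact_force: [0.9, -0.2, -0.8]
finger_gap: 0.403
t: 8.3
ee_pos: [0.4796, 0.2386, 0.2463]
tool_rot: [[-0.11, 0.994, -0.005], [0.994, 0.11, -0.002], [-0.002, -0.005, -1.0]]
contact_force: [-0.2, -0.1, -1.5]
finger_gap: 0.401
t 8.35 shift [ -0.2   1.7 104.2] turn [-0.04  0.01  0.  ] | need rows 2.1
17232 [0.703  0.2625 5.7749] 24.599069885925022 0.38923645253315653
place [0.47918563 0.23982947 0.142     ]
held 15187 [-0.0304 -0.03   -0.05  ] [0.0313 0.03   0.0007]
-0.03 458 y -0.0238 0.0236 ztop -0.0283
-0.02 1074 y -0.018 0.0174 ztop -0.036
-0.01 1869 y -0.0198 0.0193 ztop -0.0426
0.0 2258 y -0.0191 0.0188 ztop -0.0447
0.01 4737 y -0.03 0.03 ztop -0.05
0.02 2181 y -0.0179 0.0176 ztop -0.0361
0.03 2610 y -0.0181 0.0174 ztop -0.0362
```

View pics/w4.png

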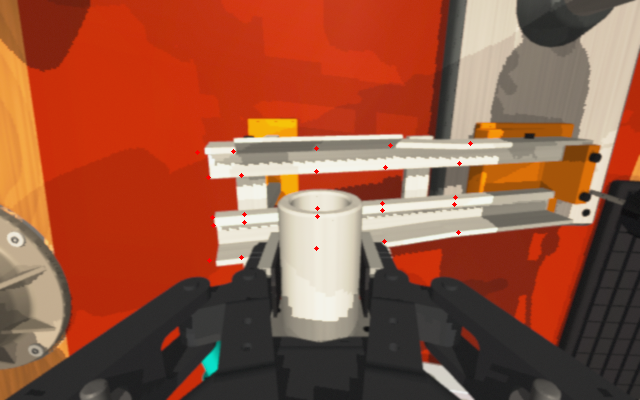

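The held blank is level: its top lies 36 mm behind the TCP at both ends, and it's centred in the grip. The tube end is at (320,200), on the column side, so the flange faces front. The chute fits agree to within about 2 mm, so I'll lower it to just above the rails.

```bash
python3 -m crank '[{"tx":0,"ty":0.5,"tz":10,"rx":-0.04,"ry":0,"rz":0.04},{"tx":0.5,"ty":0.5,"tz":30,"rx":-0.04,"ry":0,"rz":0.04},{"tx":0.5,"ty":0.5,"tz":50,"rx":-0.04,"ry":0,"rz":0.04},{"tx":0.5,"ty":0.5,"tz":70,"rx":-0.04,"ry":0,"rz":0.04},{"tx":0.5,"ty":0.5,"tz":82,"rx":-0.04,"ry":0,"rz":0.04},{"tx":0.5,"ty":0.5,"tz":90,"rx":-0.04,"ry":0,"rz":0.04},{"tx":0.5,"ty":0.5,"tz":96,"rx":-0.04,"ry":0,"rz":0.04},{"tx":0.5,"ty":0.5,"tz":100,"rx":-0.04,"ry":0,"rz":0.04}]'
python3 -m crank '[{"tx":0,"ty":0,"tz":0.5,"rx":0,"ry":0,"rz":0},{"tx":0,"ty":0,"tz":1,"rx":0,"ry":0,"rz":0},{"tx":0,"ty":0,"tz":1.5,"rx":0,"ry":0,"rz":0},{"tx":0,"ty":0,"tz":2,"rx":0,"ry":0,"rz":0},{"tx":0,"ty":0,"tz":2,"rx":0,"ry":0,"rz":0},{"tx":0,"ty":0,"tz":2,"rx":0,"ry":0,"rz":0},{"tx":0,"ty":0,"tz":2,"rx":0,"ry":0,"rz":0},{"tx":0,"ty":0,"tz":2,"rx":0,"ry":0,"rz":0}]'
```

```text
t: 9.15
ee_pos: [0.4797, 0.2391, 0.1461]
tool_rot: [[-0.105, 0.994, 0.001], [0.994, 0.105, -0.001], [-0.002, 0.001, -1.0]]
contact_force: [0.4, -0.1, -1.6]
finger_gap: 0.397
t: 9.95
ee_pos: [0.4796, 0.239, 0.1443]
tool_rot: [[-0.105, 0.994, 0.001], [0.994, 0.105, -0.002], [-0.002, 0.0, -1.0]]
contact_force: [-0.0, 0.5, -0.9]
finger_gap: 0.399
```

```bash
python3 -m crank '[{"tx":0,"ty":0,"tz":0.4,"rx":0,"ry":0,"rz":0},{"tx":0,"ty":0,"tz":0.8,"rx":0,"ry":0,"rz":0},{"tx":0,"ty":0,"tz":1.2,"rx":0,"ry":0,"rz":0},{"tx":0,"ty":0,"tz":1.6,"rx":0,"ry":0,"rz":0},{"tx":0,"ty":0,"tz":2,"rx":0,"ry":0,"rz":0},{"tx":0,"ty":0,"tz":2,"rx":0,"ry":0,"rz":0},{"tx":0,"ty":0,"tz":2,"rx":0,"ry":0,"rz":0},{"tx":0,"ty":0,"tz":2,"rx":0,"ry":0,"rz":0}]'
```

```text
t: 10.75
ee_pos: [0.4798, 0.2391, 0.1425]
tool_rot: [[-0.105, 0.994, 0.001], [0.994, 0.105, -0.001], [-0.001, 0.001, -1.0]]
contact_force: [-0.1, -0.7, 5.1]
finger_gap: 0.4
```

Contact is about 6 N, so the blank is seated. Releasing it, then lifting straight up.

```bash
python3 -m crank '[{"tx":0,"ty":0,"tz":0,"rx":0,"ry":0,"rz":0},{"tx":0,"ty":0,"tz":0,"rx":0,"ry":0,"rz":0},{"tx":0,"ty":0,"tz":0,"rx":0,"ry":0,"rz":0},{"tx":0,"ty":0,"tz":0,"rx":0,"ry":0,"rz":0},{"tx":0,"ty":0,"tz":-8,"rx":0,"ry":0,"rz":0},{"tx":0,"ty":0,"tz":-25,"rx":0,"ry":0,"rz":0},{"tx":0,"ty":0,"tz":-50,"rx":0,"ry":0,"rz":0},{"tx":0,"ty":0,"tz":-90,"rx":0,"ry":0,"rz":0}]' 0.3
python3 -m crank '[{"tx":0,"ty":0,"tz":-40,"rx":0,"ry":0,"rz":0},{"tx":0,"ty":0,"tz":-80,"rx":0,"ry":0,"rz":0},{"tx":0,"ty":0,"tz":-110,"rx":0,"ry":0,"rz":0},{"tx":0,"ty":0,"tz":-120,"rx":0,"ry":0,"rz":0},{"tx":0,"ty":0,"tz":-120,"rx":0,"ry":0,"rz":0},{"tx":0,"ty":0,"tz":-120,"rx":0,"ry":0,"rz":0},{"tx":0,"ty":0,"tz":-120,"rx":0,"ry":0,"rz":0},{"tx":0,"ty":0,"tz":-120,"rx":0,"ry":0,"rz":0}]' 0
python3 - <<'E'
from h import *
im=grab("wrist","pics/w5.png")
go((.45,-.25,.24),-67)
E
```

```text
t: 11.55
ee_pos: [0.4785, 0.2385, 0.2323]
tool_rot: [[-0.105, 0.995, -0.002], [0.994, 0.105, -0.004], [-0.004, -0.002, -1.0]]
contact_force: [0.9, 0.7, 0.5]
finger_gap: 0.702
t: 12.35
ee_pos: [0.4791, 0.2391, 0.3511]
tool_rot: [[-0.105, 0.994, -0.001], [0.994, 0.105, -0.003], [-0.003, -0.001, -1.0]]
contact_force: [-0.3, -0.3, -0.3]
finger_gap: 0.996
t 12.4 shift [-483.1  -80.2  112.7] turn [3.000e-02 1.000e-02 2.038e+01] | need rows 19.0
```

View pics/w5.png

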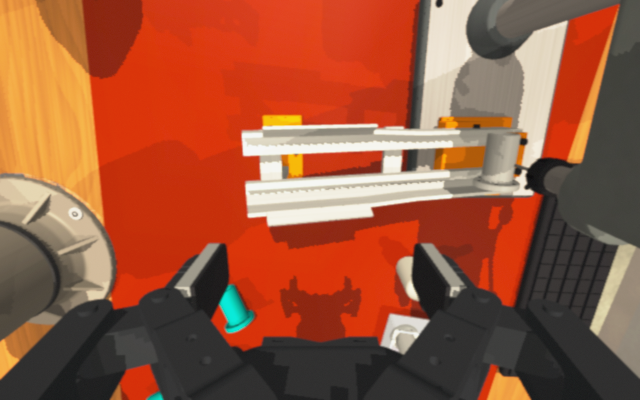

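Blank one sits at the stop at (500,165), with its flange at (500,188) in the front groove. Now to the second blank.

```bash
python3 -m crank '[{"tx":-10,"ty":0,"tz":0,"rx":0,"ry":0,"rz":0.8},{"tx":-40,"ty":-5,"tz":5,"rx":0,"ry":0,"rz":1.8},{"tx":-75,"ty":-10,"tz":10,"rx":0,"ry":0,"rz":2.8},{"tx":-110,"ty":-15,"tz":15,"rx":0,"ry":0,"rz":3.8},{"tx":-145,"ty":-20,"tz":20,"rx":0,"ry":0,"rz":4.8},{"tx":-180,"ty":-25,"tz":25,"rx":0,"ry":0,"rz":5.8},{"tx":-215,"ty":-30,"tz":30,"rx":0,"ry":0,"rz":6.8},{"tx":-250,"ty":-40,"tz":35,"rx":0,"ry":0,"rz":7.8}]'
python3 - <<'E'
from h import *
print(telemetry.state()["joints"].round(0)); go((.453,-.274,.24),-67)
E
```

```text
t: 13.2
ee_pos: [0.4657, -0.0149, 0.3171]
tool_rot: [[0.836, 0.549, 0.0], [0.549, -0.836, -0.002], [-0.001, 0.002, -1.0]]
contact_force: [0.4, 0.7, 0.1]
finger_gap: 1.001
[-46.  -2.  40. 113.   2.  69. -64.]
t 13.2 shift [-152.8  209.5   77.6] turn [ 1.000e-02 -1.000e-02  1.254e+01] | need rows 11.7
```

```bash
python3 -m crank '[{"tx":-15,"ty":20,"tz":5,"rx":0,"ry":0,"rz":1},{"tx":-30,"ty":45,"tz":15,"rx":0,"ry":0,"rz":2},{"tx":-45,"ty":65,"tz":20,"rx":0,"ry":0,"rz":3},{"tx":-60,"ty":85,"tz":30,"rx":0,"ry":0,"rz":4},{"tx":-75,"ty":105,"tz":40,"rx":0,"ry":0,"rz":5},{"tx":-90,"ty":125,"tz":50,"rx":0,"ry":0,"rz":6},{"tx":-105,"ty":145,"tz":60,"rx":0,"ry":0,"rz":7},{"tx":-120,"ty":165,"tz":70,"rx":0,"ry":0,"rz":8}]'
python3 - <<'E'
from h import *
print(telemetry.state()["joints"].round(0)); go((.453,-.274,.24),-67)
E
```

```text
t: 14.0
ee_pos: [0.457, -0.2185, 0.2474]
tool_rot: [[0.86, -0.511, 0.001], [-0.511, -0.86, -0.002], [0.001, 0.001, -1.0]]
contact_force: [0.5, 0.9, 0.3]
finger_gap: 1.002
[-30.  10.  55. 114. -10.  60. -91.]
t 14.0 shift [24.9 49.8  7.5] turn [ 0.01 -0.01  4.54] | need rows 4.2
```

```bash
python3 -m crank '[{"tx":5,"ty":10,"tz":2,"rx":0,"ry":0,"rz":0.9},{"tx":10,"ty":20,"tz":4,"rx":0,"ry":0,"rz":1.8},{"tx":16,"ty":32,"tz":6,"rx":0,"ry":0,"rz":2.7},{"tx":22,"ty":44,"tz":7,"rx":0,"ry":0,"rz":3.6},{"tx":25,"ty":50,"tz":7.5,"rx":0,"ry":0,"rz":4.54},{"tx":25,"ty":50,"tz":7.5,"rx":0,"ry":0,"rz":4.54},{"tx":25,"ty":50,"tz":7.5,"rx":0,"ry":0,"rz":4.54},{"tx":25,"ty":50,"tz":7.5,"rx":0,"ry":0,"rz":4.54}]'
python3 - <<'E'
from h import *
im=grab("wrist","pics/w6.png"); Q=blank(im,(.447,-.275)); print(len(Q),Q.min(0),Q.max(0))
p,f=fitblank(Q,Q[:,:2].mean(0),113); print(p.round(4),f, telemetry.state()["joints"].round(0))
print(proj(im,[p[0],p[1],.022]))
y=p[2]+180; h=np.radians(p[2])
go((p[0]+.0028*np.cos(h),p[1]+.0028*np.sin(h),.0052),y,-8.5)
E
```

```text
t: 14.8
ee_pos: [0.4537, -0.2727, 0.2404]
tool_rot: [[0.399, -0.917, 0.0], [-0.917, -0.399, -0.001], [0.001, 0.0, -1.0]]
contact_force: [-0.7, 0.4, 0.3]
finger_gap: 1.001
1990 [ 0.41611138 -0.32114727  0.0112513 ] [ 0.47868367 -0.24530018  0.05486451]
[  0.4528  -0.2866 111.9722] 0.43421586518824073 [ -27.   17.   62.  112.  -17.   60. -114.]
[[325.27160454 153.85204207]]
t 14.85 shift [  9.2   6.3 235.3] turn [ 0.01 -1.07  0.19] | need rows 4.7
```

View pics/w6.png

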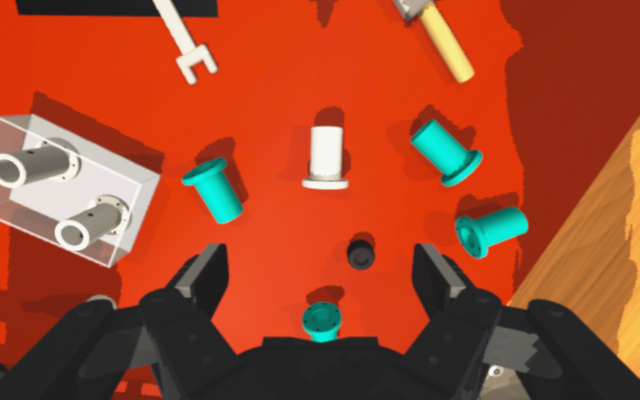

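Blank_b is at (325,155) with its flange down at (325,184). The turquoise pieces at (445,152) and (215,185) are more than 90 mm away, so the fingers are clear. Descending.

```bash
python3 -m crank '[{"tx":4,"ty":3,"tz":40,"rx":0,"ry":-0.5,"rz":0.1},{"tx":9,"ty":6.3,"tz":80,"rx":0,"ry":-1.07,"rz":0.19},{"tx":9,"ty":6.3,"tz":120,"rx":0,"ry":-1.07,"rz":0.19},{"tx":9,"ty":6.3,"tz":160,"rx":0,"ry":-1.07,"rz":0.19},{"tx":9,"ty":6.3,"tz":195,"rx":0,"ry":-1.07,"rz":0.19},{"tx":9,"ty":6.3,"tz":218,"rx":0,"ry":-1.07,"rz":0.19},{"tx":9,"ty":6.3,"tz":225,"rx":0,"ry":-1.07,"rz":0.19},{"tx":9,"ty":6.3,"tz":225,"rx":0,"ry":-1.07,"rz":0.19}]'
python3 - <<'E'
from h import *
p=(.4528,-.2866,111.97);h=np.radians(p[2])
go((p[0]+.0028*np.cos(h),p[1]+.0028*np.sin(h),.0052),p[2]+180,-8.5)
E
```

```text
t: 15.65
ee_pos: [0.4514, -0.2842, 0.0154]
tool_rot: [[0.368, -0.928, -0.057], [-0.918, -0.372, 0.136], [-0.148, 0.003, -0.989]]
contact_force: [0.8, -0.9, 0.2]
finger_gap: 1.0
t 15.65 shift [ 1.5 -0.5 10. ] turn [ 0.02  0.   -0.02] | need rows 0.2
```

```bash
python3 -m crank '[{"tx":1,"ty":-0.5,"tz":4,"rx":0,"ry":0,"rz":0},{"tx":1,"ty":-0.5,"tz":8,"rx":0,"ry":0,"rz":0},{"tx":1,"ty":-0.5,"tz":10,"rx":0,"ry":0,"rz":0},{"tx":1,"ty":-0.5,"tz":10,"rx":0,"ry":0,"rz":0},{"tx":1,"ty":-0.5,"tz":10,"rx":0,"ry":0,"rz":0},{"tx":1,"ty":-0.5,"tz":10,"rx":0,"ry":0,"rz":0},{"tx":1,"ty":-0.5,"tz":10,"rx":0,"ry":0,"rz":0},{"tx":1,"ty":-0.5,"tz":10,"rx":0,"ry":0,"rz":0}]' 0
python3 -m crank '[{"tx":0,"ty":0,"tz":0,"rx":0,"ry":0,"rz":0},{"tx":0,"ty":0,"tz":0,"rx":0,"ry":0,"rz":0},{"tx":0,"ty":0,"tz":0,"rx":0,"ry":0,"rz":0},{"tx":0,"ty":0,"tz":0,"rx":0,"ry":0,"rz":0},{"tx":0,"ty":0,"tz":0,"rx":0,"ry":0,"rz":0},{"tx":0,"ty":0,"tz":0,"rx":0,"ry":0,"rz":0},{"tx":0,"ty":0,"tz":0,"rx":0,"ry":0,"rz":0},{"tx":0,"ty":0,"tz":0,"rx":0,"ry":0,"rz":0}]' 1 60
```

```text
t: 16.45
ee_pos: [0.4519, -0.2838, 0.0056]
tool_rot: [[0.367, -0.929, -0.056], [-0.919, -0.371, 0.136], [-0.147, 0.002, -0.989]]
contact_force: [0.1, 0.7, 0.3]
finger_gap: 0.998
t: 17.25
ee_pos: [0.4519, -0.2838, 0.0056]
tool_rot: [[0.367, -0.929, -0.056], [-0.919, -0.371, 0.136], [-0.147, 0.002, -0.989]]
contact_force: [-0.2, 0.6, 5.4]
finger_gap: 0.401
```

```bash
python3 -m crank '[{"tx":0,"ty":0,"tz":-10,"rx":0,"ry":0,"rz":0},{"tx":0,"ty":0,"tz":-35,"rx":0,"ry":0,"rz":0},{"tx":0,"ty":0,"tz":-70,"rx":0,"ry":0.1,"rz":0},{"tx":0,"ty":0,"tz":-110,"rx":0,"ry":0.3,"rz":0},{"tx":0,"ty":0,"tz":-150,"rx":0,"ry":0.6,"rz":-0.4},{"tx":-5,"ty":0,"tz":-190,"rx":0,"ry":0.9,"rz":-1.2},{"tx":-20,"ty":-10,"tz":-225,"rx":0,"ry":1.06,"rz":-2},{"tx":-40,"ty":-20,"tz":-245,"rx":0,"ry":1.06,"rz":-2.8}]'
python3 - <<'E'
from h import *
go((.4798,.2391,.27),96.0)
E
```

```text
t: 18.05
ee_pos: [0.4695, -0.2736, 0.2564]
tool_rot: [[0.698, -0.716, 0.026], [-0.716, -0.698, 0.012], [0.01, -0.027, -1.0]]
contact_force: [0.6, -0.1, -1.4]
finger_gap: 0.406
t 18.05 shift [-360.  -365.5   -7.2] turn [  0.    -0.27 -17.72] | need rows 16.5
```

```bash
python3 -m crank '[{"tx":-20,"ty":-20,"tz":-2,"rx":0,"ry":0,"rz":-1},{"tx":-40,"ty":-40,"tz":-4,"rx":0,"ry":0,"rz":-2},{"tx":-62,"ty":-63,"tz":-6,"rx":0,"ry":0,"rz":-3},{"tx":-84,"ty":-85,"tz":-8,"rx":0,"ry":0,"rz":-4},{"tx":-107,"ty":-108,"tz":-10,"rx":0,"ry":0,"rz":-5},{"tx":-130,"ty":-132,"tz":-12,"rx":0,"ry":0,"rz":-6},{"tx":-153,"ty":-155,"tz":-14,"rx":0,"ry":0,"rz":-7},{"tx":-175,"ty":-178,"tz":-15,"rx":0,"ry":0,"rz":-8}]'
python3 - <<'E'
from h import *
go((.4798,.2391,.26),96.0)
E
```

```text
t: 18.85
ee_pos: [0.4747, -0.0226, 0.2726]
tool_rot: [[0.949, 0.316, 0.024], [0.315, -0.949, 0.013], [0.027, -0.005, -1.0]]
contact_force: [-0.2, -0.2, -1.0]
finger_gap: 0.399
t 18.85 shift [  87.  -246.7   16.3] turn [ 0.1  -0.19 -9.7 ] | need rows 9.0
```

```bash
python3 -m crank '[{"tx":8,"ty":-22,"tz":1,"rx":0,"ry":0,"rz":-1},{"tx":16,"ty":-46,"tz":2,"rx":0,"ry":0,"rz":-2},{"tx":25,"ty":-72,"tz":3,"rx":0,"ry":0,"rz":-3},{"tx":34,"ty":-98,"tz":4,"rx":0,"ry":-0.1,"rz":-4},{"tx":44,"ty":-125,"tz":5,"rx":0,"ry":-0.1,"rz":-5},{"tx":54,"ty":-152,"tz":6,"rx":0.1,"ry":-0.15,"rz":-6},{"tx":63,"ty":-178,"tz":7,"rx":0.1,"ry":-0.15,"rz":-7},{"tx":71,"ty":-200,"tz":8,"rx":0.1,"ry":-0.19,"rz":-8}]'
python3 - <<'E'
from h import *
go((.4798,.2391,.25),96.0)
E
```

```text
t: 19.65
ee_pos: [0.4805, 0.1896, 0.2672]
tool_rot: [[0.132, 0.991, -0.003], [0.991, -0.132, 0.002], [0.001, -0.003, -1.0]]
contact_force: [0.6, 0.0, -1.5]
finger_gap: 0.405
t 19.65 shift [49.  -7.1 17.3] turn [-0.02 -0.01 -1.7 ] | need rows 1.6
```

```bash
python3 -m crank '[{"tx":15,"ty":-2,"tz":0,"rx":0,"ry":0,"rz":-0.6},{"tx":32,"ty":-5,"tz":3,"rx":0,"ry":0,"rz":-1.2},{"tx":44,"ty":-7,"tz":8,"rx":0,"ry":0,"rz":-1.7},{"tx":49,"ty":-7,"tz":14,"rx":0,"ry":0,"rz":-1.7},{"tx":49,"ty":-7,"tz":17,"rx":0,"ry":0,"rz":-1.7},{"tx":49,"ty":-7,"tz":17,"rx":0,"ry":0,"rz":-1.7},{"tx":49,"ty":-7,"tz":17,"rx":0,"ry":0,"rz":-1.7},{"tx":49,"ty":-7,"tz":17,"rx":0,"ry":0,"rz":-1.7}]'
python3 - <<'E'
from h import *
im=grab("wrist","pics/w7.png"); P=cloud(im); s=telemetry.state()
go((.4798,.2391,.1425),96.0)
H=(P-s["ee_pos"])@s["tool_rot"]; m=(abs(H[...,0])<.06)&(abs(H[...,1])<.03)&(H[...,2]>-.05)&(H[...,2]<.012)
q=H[m]; print("tube end x",q[:,0].max().round(4))
for k in (-.03,-.02,0.,.02,.03):
  w=q[abs(q[:,0]-k)<.005]
  print(k,len(w),"y",w[:,1].min().round(4),w[:,1].max().round(4),"ztop",w[:,2].min().round(4))
E
```

```text
t: 20.45
ee_pos: [0.4806, 0.2377, 0.2504]
tool_rot: [[-0.098, 0.995, -0.003], [0.995, 0.098, 0.002], [0.003, -0.002, -1.0]]
contact_force: [-0.7, 0.2, -0.4]
finger_gap: 0.402
t 20.5 shift [  1.1  -0.4 107.9] turn [-0.02 -0.02 -0.04] | need rows 2.2
tube end x 0.031
-0.03 891 y -0.0239 0.0235 ztop -0.0349
-0.02 1478 y -0.0178 0.0176 ztop -0.0357
0.0 2247 y -0.0191 0.0188 ztop -0.045
0.02 2185 y -0.018 0.0173 ztop -0.0357
0.03 2534 y -0.0182 0.0175 ztop -0.0357
```

Same grip as the first blank: level, tube end at +31 mm. Lowering it in the same place.

```bash
python3 -m crank '[{"tx":0,"ty":0,"tz":10,"rx":0,"ry":0,"rz":-0.04},{"tx":1,"ty":-0.4,"tz":30,"rx":0,"ry":0,"rz":-0.04},{"tx":1,"ty":-0.4,"tz":55,"rx":0,"ry":0,"rz":-0.04},{"tx":1,"ty":-0.4,"tz":75,"rx":0,"ry":0,"rz":-0.04},{"tx":1,"ty":-0.4,"tz":90,"rx":0,"ry":0,"rz":-0.04},{"tx":1,"ty":-0.4,"tz":99,"rx":0,"ry":0,"rz":-0.04},{"tx":1,"ty":-0.4,"tz":104,"rx":0,"ry":0,"rz":-0.04},{"tx":1,"ty":-0.4,"tz":105,"rx":0,"ry":0,"rz":-0.04}]'
python3 -m crank '[{"tx":0,"ty":0,"tz":0.4,"rx":0,"ry":0,"rz":0},{"tx":0,"ty":0,"tz":0.8,"rx":0,"ry":0,"rz":0},{"tx":0,"ty":0,"tz":1.2,"rx":0,"ry":0,"rz":0},{"tx":0,"ty":0,"tz":1.6,"rx":0,"ry":0,"rz":0},{"tx":0,"ty":0,"tz":2,"rx":0,"ry":0,"rz":0},{"tx":0,"ty":0,"tz":2.4,"rx":0,"ry":0,"rz":0},{"tx":0,"ty":0,"tz":2.6,"rx":0,"ry":0,"rz":0},{"tx":0,"ty":0,"tz":2.6,"rx":0,"ry":0,"rz":0}]'
```

```text
t: 21.3
ee_pos: [0.4795, 0.2393, 0.1447]
tool_rot: [[-0.105, 0.994, -0.003], [0.994, 0.105, 0.002], [0.002, -0.003, -1.0]]
contact_force: [1.1, -0.3, -1.4]
finger_gap: 0.404
t: 22.1
ee_pos: [0.4799, 0.2396, 0.1428]
tool_rot: [[-0.105, 0.994, -0.002], [0.994, 0.105, 0.003], [0.003, -0.002, -1.0]]
contact_force: [0.1, 0.1, 4.7]
finger_gap: 0.404
```

Seated with about 6 N of contact again. Releasing and lifting.

```bash
python3 -m crank '[{"tx":0,"ty":0,"tz":0,"rx":0,"ry":0,"rz":0},{"tx":0,"ty":0,"tz":0,"rx":0,"ry":0,"rz":0},{"tx":0,"ty":0,"tz":0,"rx":0,"ry":0,"rz":0},{"tx":0,"ty":0,"tz":0,"rx":0,"ry":0,"rz":0},{"tx":0,"ty":0,"tz":-8,"rx":0,"ry":0,"rz":0},{"tx":0,"ty":0,"tz":-25,"rx":0,"ry":0,"rz":0},{"tx":0,"ty":0,"tz":-50,"rx":0,"ry":0,"rz":0},{"tx":0,"ty":0,"tz":-90,"rx":0,"ry":0,"rz":0}]' 0.3
python3 -m crank '[{"tx":0,"ty":0,"tz":-40,"rx":0,"ry":0,"rz":0},{"tx":0,"ty":0,"tz":-80,"rx":0,"ry":0,"rz":0},{"tx":0,"ty":0,"tz":-110,"rx":0,"ry":0,"rz":0},{"tx":0,"ty":0,"tz":-120,"rx":0,"ry":0,"rz":0},{"tx":0,"ty":0,"tz":-120,"rx":0,"ry":0,"rz":0},{"tx":0,"ty":0,"tz":-120,"rx":0,"ry":0,"rz":0},{"tx":0,"ty":0,"tz":-120,"rx":0,"ry":0,"rz":0},{"tx":0,"ty":0,"tz":-120,"rx":0,"ry":0,"rz":0}]' 0
python3 -m crank '[{"tx":0,"ty":0,"tz":0,"rx":0,"ry":0,"rz":0},{"tx":0,"ty":0,"tz":0,"rx":0,"ry":0,"rz":0},{"tx":0,"ty":0,"tz":0,"rx":0,"ry":0,"rz":0},{"tx":0,"ty":0,"tz":0,"rx":0,"ry":0,"rz":0},{"tx":0,"ty":0,"tz":0,"rx":0,"ry":0,"rz":0},{"tx":0,"ty":0,"tz":0,"rx":0,"ry":0,"rz":0},{"tx":0,"ty":0,"tz":0,"rx":0,"ry":0,"rz":0},{"tx":0,"ty":0,"tz":0,"rx":0,"ry":0,"rz":0}]'
python3 - <<'E'
from h import *
im=grab("wrist"); f=im["frame"][90:220,230:560,::-1]
a=cv2.resize(f,(800,315),interpolation=cv2.INTER_CUBIC); s=cv2.resize(grab("scene")["frame"][70:250,330:560,::-1],(364,285))
o=np.zeros((600,800,3),np.uint8); o[:315]=a; o[315:,:364]=s; t=cv2.resize(grab("top")["frame"][90:320,110:490,::-1],(430,260)); o[315:575,368:798]=t
cv2.imwrite("pics/f.png",o)
E
```

```text
t: 22.9
ee_pos: [0.4789, 0.2386, 0.2325]
tool_rot: [[-0.105, 0.994, -0.005], [0.994, 0.105, -0.0], [0.001, -0.005, -1.0]]
contact_force: [0.6, 1.3, -0.0]
finger_gap: 0.701
t: 23.7
ee_pos: [0.4798, 0.2388, 0.3513]
tool_rot: [[-0.105, 0.994, -0.004], [0.994, 0.105, 0.001], [0.001, -0.004, -1.0]]
contact_force: [0.0, 0.1, 1.0]
finger_gap: 0.999
t: 24.5
ee_pos: [0.4802, 0.2389, 0.3525]
tool_rot: [[-0.105, 0.994, -0.003], [0.994, 0.105, 0.002], [0.002, -0.003, -1.0]]
contact_force: [-0.2, 0.4, 0.3]
finger_gap: 0.997
```

View pics/f.png

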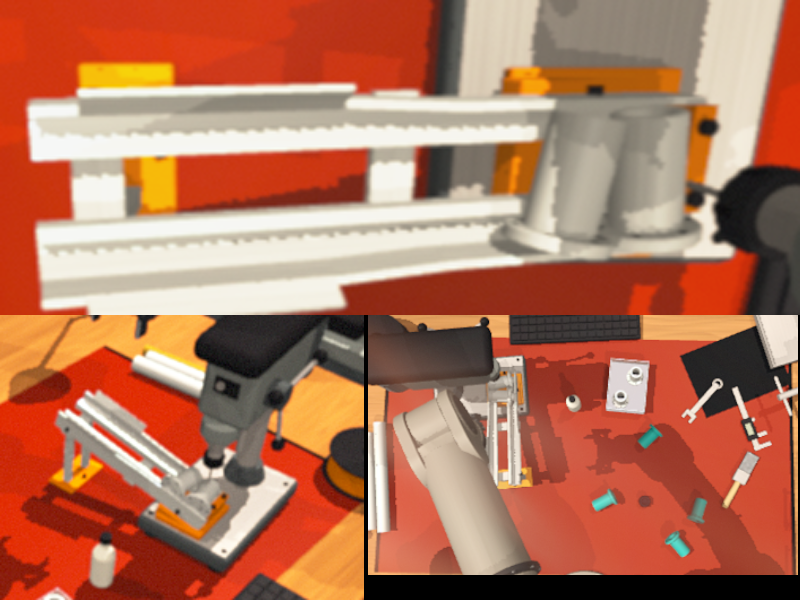

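Both blanks are queued at the stop with flanges in the front groove: first at (650,180), second at (560,180). The second looks slightly skewed, so I'll measure both before handing in.

Run:
```python
from h import *
p=np.array([.7037,.2630,6.0]); yw=np.radians(p[2]); c,s=np.cos(yw),np.sin(yw)
for n in("wrist","scene"):
    im=grab(n); P=cloud(im).reshape(-1,3); d=P[:,:2]-p[:2]
    x=d[:,0]*c+d[:,1]*s; y=-d[:,0]*s+d[:,1]*c; h=P[:,2]-(.142-(x+.229)*T14)
    m=(abs(y)<.05)&(x>-.1)&(x<.05)&(h>.018)&(h<.055); X=np.c_[x,y,P[:,2]][m]
    def cost(v):
        t=0
        D=[]
        for k in(0,5):
            a=np.array([np.sin(v[k+3]),-np.cos(v[k+3]),v[k+4]]);a/=np.linalg.norm(a); e=X-v[k:k+3]; u=e@a; r=np.linalg.norm(e-np.outer(u,a),axis=1)
            D+=[np.hypot(r-.018,np.maximum(abs(u)-.03,0)),np.hypot(r-.027,np.maximum(abs(u-.034)-.004,0)),np.hypot(u-.03,np.maximum(np.maximum(.018-r,r-.027),0))]
        return np.mean(np.minimum(np.min(D,0),.008)**2)*1e6
    v0=np.array([0,0,.103,0,0,-.052,0,.116,0,0]); best=None
    for i in range(3):
        S=np.vstack([v0]+[v0+np.eye(10)[j]*(.1 if j%5>2 else .006) for j in range(10)]); r=minimize(cost,v0,method="Nelder-Mead",options=dict(initial_simplex=S,maxiter=4000,maxfev=4000)); v0=r.x
    print(n,len(X),"fun",round(r.fun,2)); print((v0.reshape(2,5)*[1e3,1e3,1e3,57.3,57.3]).round(1))
print(telemetry.state()["t"])
```

```text
wrist 3898 fun 5.73
[[  0.6   0.6 103.9   4.8  -2.2]
 [-44.7  -1.  114.1  -9.3   2.2]]
scene 568 fun 12.23
[[  2.1  -6.5 101.4   6.8  -1.6]
 [-44.6  -8.  112.8  -7.6   2.8]]
24.75
```

```bash
python3 -c "
from bench import manip; print(manip.job_done())"
```

```text
the job is handed in; nothing more can be done
None
```

Both white blanks are in the chute and queued at the stop, flanges in the front groove. I set each one down on the rails with about 6 N of contact, then let it roll. The job was handed in at about 24.8 s of the 61 s allowed.

**Last checks:**
- **First blank:** its origin measured within about 1 mm of the stop position in the wrist camera view. The noisier scene camera fit put it 2 mm off along the chute and 6.5 mm across it.
- **Second blank:** it rests flange to flange against the first, but the match to the nominal pose is not exact. Its origin measured about 45 mm up the chute from the first instead of the nominal 52 mm.
- **Skew:** the tube ends lean towards each other, the second by about 9° and the first by about 5°. It looks like the way they settled within the chute's side play. I left it because the drill head leaves no room to straighten them with the gripper.
- **Rest of the bench:** the turquoise look-alikes, the finished bushes in the clear box and the tools look unmoved in the last top view. The gripper ended open and well clear of the chute.

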